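# Set the stop screw to its setting bar

### The job

Slide the steel setting bar along its bed and under the stop screw's sprung foot until it rests against the end stop, then use the hex key to turn the screw down until the bar just drags: the foot should press on it with about 3 N, and must never press harder than 9 N. Feel the drag by drawing the bar back about 2 cm by its tab with the foot pressing on it so, then push it fully home again, leave it there with the screw so set, and do not disturb the things standing round the fixture.

Things in the scene. Friction and masses are not known exactly. Their poses are not given: they have to be found in the camera images.
- stop_fixture: Fixed metal fixture, dark base plate 280 (its x) x 100 (y) x 14; origin at the centre of its underside, z up. Its x runs along the bed towards the end stop, a block 26 high with its face at x = 115. Two rails along x (to z = 29, outer faces at y = +-24.5) guide the setting bar on the plate's top (z = 14) and overlap its flange: it can slide but not be lifted out (1.5 play).
- screw_axis (a point): Fixed point on the stop screw's upright axis: fixture x = 75, y = 0, z = 80, on top of the bridge that carries the screw. Bridge: column at fixture y = -26 to -48, arm from y = -48 to 18, x = 58 to 92, z = 62 to 80; above z = 83 there are only the screw and its key.
- bar_tab (a point): Point on the middle of the upright tab of the loose steel setting bar, 40 above the bar's underside; x towards the bar's nose, z up. The tab is 12 thick (x), 26 wide (y) and rises 40 above the bar's top (fixture z = 34 to 74). With the bar home against the end stop this point is at fixture x = -37, y = 0, z = 54.
- bar: Setting bar, 160 long, 20 tall, 22 wide with a flange 30 wide, 0.24 to 0.46 kg; origin at its underside, 80 from nose and tail, x towards the nose; tab 72 behind it. Its nose's top is ramped over 9 mm; it starts short of the foot, in the bed. Friction 0.5 to 0.7 on bed and under the foot: each N of foot press adds 1.0 to 1.4 N of drag to the 1 to 3 N that sliding the free bar takes.
- key (a joint): Angle (rad) of the hex key that stays in the screw's head: grows clockwise seen from above and drives screw and key down 1.5 mm per rad. At 0 the key's arm points along fixture +x, at q it points q clockwise of it. Limits -0.3 and 11, start 0 to 2.5. Friction of 0.08 N m holds it where it is left.
- key_end (a point): End of the hex key's level arm, on its centre line: a round steel bar 8 thick that reaches 65 from the screw's axis, 126 above the fixture's underside at key angle 0 and 1.5 lower per rad. Its upright part stands on the axis, on a screw head 20 across.
- screw: The stop screw with its key and foot; origin on its axis, sinking as it is driven. It ends in a round steel foot, 14 across, on a spring of 1.5 N per mm (no preload, 8 mm travel). How far the foot stands out is not known beforehand: it first touches a bar under it at some key angle from 3.5 to 7.5 rad, to be found by feel.
- dish: Bystander: closed round petri dish, 60 across, 13 tall; origin at the centre of its underside; on the worktop on the robot-far side of the fixture.
- lab_timer: Bystander: flat white timer, 60x66x18; origin at the centre of its underside; on the worktop on the far side, near the tail end of the bed.
- drop_bottle: Bystander: small dropper bottle with a black cap, 33 across, 90 tall; origin at the centre of its underside; on the worktop on the far side, near the bridge.
- beaker: Bystander: small glass beaker, 45 across, 58 tall; origin at the centre of its underside; on the worktop beyond the end-stop end of the fixture.
Not all that is in view belongs to the job. Of the things that look like the bar, the largest one is meant.

How it is judged (in metres and radians):
On the way, in this order (a step that is already met when the one before it is completed fails the run):
1. the setting bar is under the foot and home against the end stop (x of bar_tab in the frame of stop_fixture between -0.04 and -0.033 m and angle between bar_tab's own z axis and vertical below 0.06 rad and z of bar_tab in the frame of stop_fixture below 0.058 m and angle between the x axis of bar and the x axis of stop_fixture, either way round below 0.06 rad), for 0.1 s.
2. the bar is drawn back 10 mm or more from home while the foot presses on it with 1.5 to 6 N (x of bar_tab in the frame of stop_fixture below -0.047 m and contact force between screw and bar between 1.5 and 6 N), for 0.1 s.
At the end, for the whole second after the job is handed in: the bar lies flat in its bed, home against the end stop (within 3 mm), at rest, and the screw's foot presses on it with 1.5 to 5 N (all of step 1 and contact force between screw and bar between 1.5 and 5 N and linear speed of bar below 0.01 m/s); the robot touches nothing.
It fails at once if the foot presses on the bar with more than 9 N (contact force between screw and bar above 9 N).
It fails at once if a thing standing round the fixture is shifted by more than 15 mm (distance of any of dish, lab_timer, drop_bottle, beaker from where it was at the start of the episode above 0.015 m).
It also fails if it takes over 72 s, if anything falls off the work surface, if the arm or the gripper's body presses on something with over 40 N, if the wrist force passes 120 N, or if a joint passes its speed limit or range.

### The arm

A 6-joint arm with a two-finger parallel gripper is mounted at the origin on a cart in front of the work surface, level with it; the furniture and walls round the work are solid. World frame = base frame: x ahead of the robot, y to its left, z up, the work surface at z = 0. Lengths are in mm, angles in rad, forces in N, time in s.
With the tool pointing down it reaches from about 350 to 975 mm from the base axis. Payload 17.4 kg.
Tool frame: the origin (TCP) lies between the finger pads; the fingertips stand 19 mm ahead of it and the grasp point (between the pads) is the TCP (tip_reach is the distance from the TCP to the fingertips, in mm); z points along the fingers, y is the line along which they close (so a half turn about z gives the same grasp; the last joint's range is limited). The gripper opens to 85 mm and grips with 20 to 120 N. Pads are 22 mm wide; open, the fingers measure 114 mm over their backs; the gripper's body (76 mm by 85 mm) begins 54 mm behind the grasp point. The pads swing forward as they close: fully open they stand 13 mm farther back than shut.
Start: joints at [1.241, 0.116, 1.442, -0, 1.584, -0.038], TCP at [194.19, 646.47, 250.303] pointing down, gripper open.
Joint ranges: [-2.83, 2.83], [-0.83, 2.19], [0.07, 2.5], [-1.14, 4.28], [0.01, 3], [-2.97, 2.97]. Speed limits (rad/s): [1.89, 1.89, 2.22, 3.14, 3.14, 3.14].

### API

Orientations are given as a 3x3 rotation matrix whose columns are the frame's x, y, z axes.
In Python, from rig import * gives the robot as it stands. The module is installed in compiled form; this text tells all that it offers.
- The arm moves only by the tool send_rows, never from a script. Its argument "targets" is a list that holds one entry, the list of rows, each a list of 6 numbers: the shift along the tool's x, y, z in units of 0.15 m (1.0 is 0.15 m), then the turn, a rotation vector about the tool's x, y, z in units of pi rad (1.0 is pi rad). A call has 1 to 12 rows; each row is the pose to reach, as a shift and turn from the pose commanded when the call began, along the tool's axes at that moment, turning the shorter way round; what a row does not reach only later rows make up. A row lasts 1/8 s, in which the tool goes at most 62.5 mm and 10.7 degrees, less where a joint would pass 70% of its speed; a pose out of reach is approached as far as the arm can. A call with a number of a shift or a turn outside -1 to 1 is refused whole. A call with a gripper value outside its range is refused whole. "hand" is the gripper's target within -1 to 1 (fully open at 1, half-way at 0, shut at -1), set as the call begins (left out, the last holds). The fingers move at their own pace and stop on an object; the grip force is fixed at half the most. Time passes only in rows, so rows that repeat a pose let the fingers close. It gives the time, the measured TCP pose, the force, the opening and the grip force at its end, in the units of the state.
- read_state(): the state, without advancing time (a new reading comes with each control period).
- grab_frame(name): name is "side" or "top"; returns a dict with "img" (384x512x3 uint8, red, green, blue), "intrinsics" (3x3 intrinsics, pixels), "rvec" (rotation vector, rad) and "tvec" (3), from world to camera coordinates, as OpenCV has them. Camera axes: x right, y down, z forward; pixel columns grow to the right and rows downward; lengths in mm; the calibration is good to about 2 mm. A picture is of the moment at which its call begins. There is no depth.
- close_job(): hands the job in; it is judged then, once.
Trained networks look in the newest picture that a camera, given by its name, has taken for a name from the list of things; names that differ only in an ending like _2 or _b are one class to them, and where a whole thing is asked for, a point or a joint stands for the part that bears it (a point fixed in the world has none). Each returns a list of dicts, best first, with "confidence" (0 to 1); they miss things now and then, are a little off and sometimes report something else, mostly with a low value. They report only what shows in the picture. A call takes as long as a camera call. They do not tell look-alikes from the thing itself.
- find_in(camera, target): "at" ([column, row] in pixels, amid what is visible of it).
The state is a dict: "time_s": time; "q": joint angles; "joint_velocities": joint speeds; "joint_torque": joint torques, N m; "tcp_pos": TCP position; "tcp_rot": TCP orientation; "wrist_force": force on the tool from outside, world axes, zero at the start; "wrist_torque": the same for the moment, N m; "grip_width": opening from 0.0 (shut) to 1.0 (fully open); "grasp_force": force on a finger pad.
Only numpy, scipy, OpenCV 4.12 (cv2) and the standard library are available. Lean on these libraries where they do the work, as an engineer would, in place of code of your own. Each camera call takes 0.05 s, during which the arm holds its last target. There are 200 camera calls.

## Working session

There is one attempt and no reset: what is moved stays moved. The work goes in short steps, Python scripts to look and compute and a tool call to move; the robot and the scene stay as the last step left them, time stands still between calls to the robot, and variables do not carry over. Pictures are saved under pics/ and viewed, at most 10 in all, crops included, and the job is handed in when it is done.

Besides the shell and the picture viewer there is one more tool, called after "Emit:" by a JSON object that holds its "fn" and its "kwargs", one argument or row to a line. send_rows: Moves the arm, as the interface text tells. Its arguments: {"type":"object","properties":{"targets":{"type":"array"},"hand":{"type":"number"}},"required":["targets"]}

```bash
mkdir -p pics; cat > h.py <<'E'
from rig import *
import numpy as np, cv2
def P(f):
    R=cv2.Rodrigues(np.array(f["rvec"],float))[0]; return np.array(f["intrinsics"],float),R,np.array(f["tvec"],float).reshape(3)
def proj(f,X):
    return cv2.projectPoints(np.array(X,float).reshape(-1,1,3),np.array(f["rvec"],float),np.array(f["tvec"],float),np.array(f["intrinsics"],float),None)[0].reshape(-1,2)
def atz(f,px,z):
    K,R,t=P(f); d=R.T@np.linalg.inv(K)@np.array([px[0],px[1],1.]); c=-R.T@t
    return c+d*(z-c[2])/d[2]
E
python3 - <<'E'
from h import *
for n in ("top","side"):
    f=grab_frame(n); cv2.imwrite(f"pics/{n}0.png",cv2.resize(f["img"][:,:,::-1],(800,600),interpolation=cv2.INTER_CUBIC))
    K,R,t=P(f); print(n,K.tolist(),(-R.T@t).round(),R[2].round(2))
    for o in ["stop_fixture","bar_tab","bar","key_end","key","dish","lab_timer","drop_bottle","beaker"]:
        print(o,[(np.round(d["at"]).tolist(),round(d["confidence"],2)) for d in find_in(n,o)][:4])
print(read_state())
E
```

```text
top [[370.8539755712958, 0.0, 253.61234939659832], [0.0, 370.8539755712958, 187.50623938631648], [0.0, 0.0, 1.0]] [454. 207. 943.] [ 0.12 -0.02 -0.99]
stop_fixture [([246.0, 205.0], 0.77)]
bar_tab [([348.0, 251.0], 0.95), ([154.0, 174.0], 0.85), ([274.0, 198.0], 0.62)]
bar [([156.0, 175.0], 0.96), ([277.0, 196.0], 0.67), ([346.0, 247.0], 0.56)]
key_end [([232.0, 194.0], 0.69)]
key [([230.0, 193.0], 0.74), ([228.0, 201.0], 0.59)]
dish [([241.0, 156.0], 0.69)]
lab_timer [([286.0, 151.0], 0.72)]
drop_bottle [([204.0, 155.0], 0.78)]
beaker [([176.0, 214.0], 0.51)]
side [[419.48025792823154, 0.0, 248.75189085601968], [0.0, 419.48025792823154, 191.487086744443], [0.0, 0.0, 1.0]] [ 584. 1123.  541.] [-0.05 -0.9  -0.42]
stop_fixture [([247.0, 226.0], 0.74)]
bar_tab [([216.0, 294.0], 0.82), ([285.0, 187.0], 0.66), ([240.0, 201.0], 0.52)]
bar [([218.0, 292.0], 0.8), ([237.0, 202.0], 0.67), ([286.0, 187.0], 0.54)]
key_end [([244.0, 192.0], 0.69)]
key [([248.0, 194.0], 0.62)]
dish [([206.0, 233.0], 0.52), ([196.0, 244.0], 0.35)]
lab_timer [([198.0, 212.0], 0.84)]
drop_bottle [([196.0, 245.0], 0.
[... 153 characters left out ...]
00, -3.78089570e-02]), 'joint_velocities': array([0.00018408, 0.00138945, 0.0009881 , 0.00258618, 0.0002022 ,
       0.00211363]), 'joint_torque': array([ 1.51944336e-03, -7.31760478e+01, -6.32619882e+01, -2.14851411e-05,
        8.56514707e-04, -1.51973079e-06]), 'tcp_pos': array([194.18695948, 646.46898576, 250.31326049]), 'tcp_rot': array([[-9.57731612e-01,  2.87663274e-01, -9.27273166e-06],
       [ 2.87663274e-01,  9.57731612e-01, -9.03263714e-06],
       [ 6.28243026e-06, -1.13182665e-05, -1.00000000e+00]]), 'wrist_force': array([-0.84103632,  0.33401484,  0.68373608]), 'wrist_torque': array([-0.05891259, -0.03958851, -0.00922561]), 'grasp_force': 0.0, 'grip_width': 1.0005299257592248}
```

View pics/top0.png

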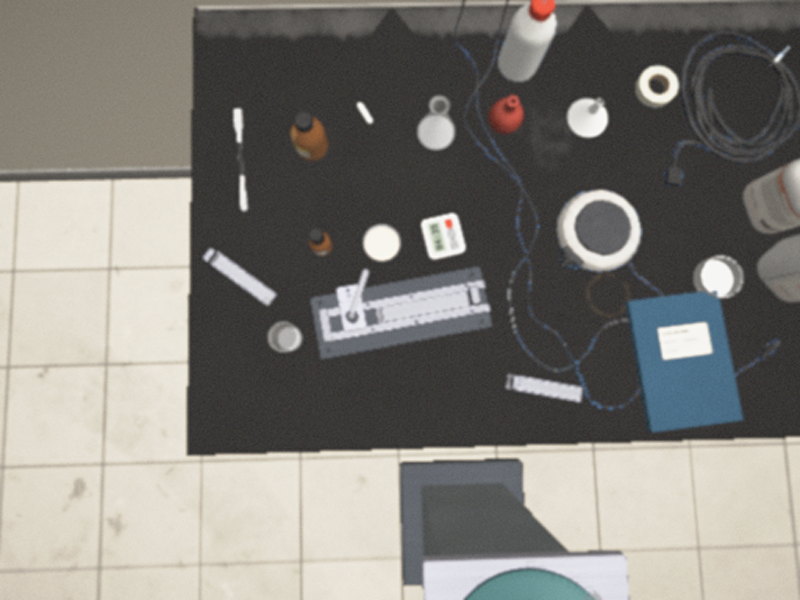

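View pics/side0.png

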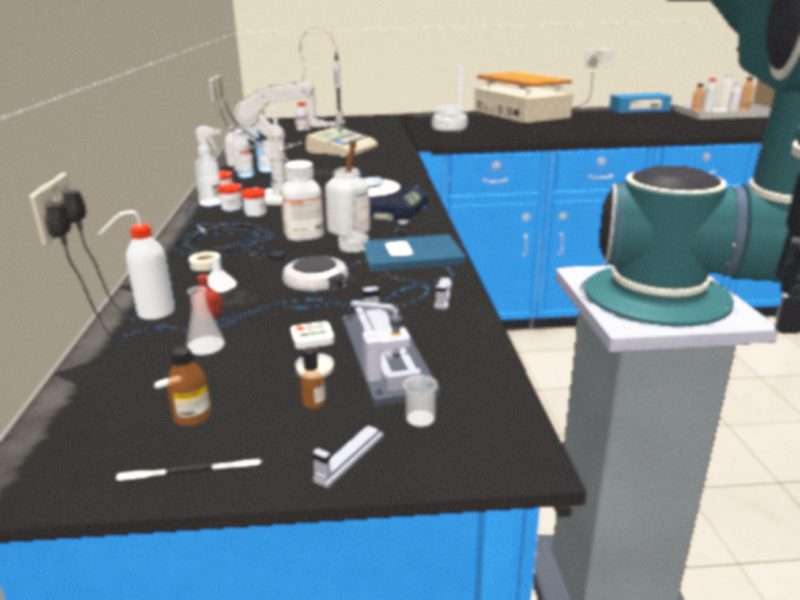

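The top view shows the fixture at (400,312), with the end stop and bridge to the left. The key arm runs from (352,315) to (363,272). Three things look like the bar: (240,277) loose on the worktop, (544,388) small and loose, and one in the bed at about (410,305) with its tab at (477,294). The one in the bed fits the description, and I'll confirm it in a crop.

```bash
python3 - <<'E'
from h import *
f=grab_frame("top"); im=f["img"][:,:,::-1]
# crop fixture 
a=cv2.resize(im[160:240,190:325],None,fx=5.9,fy=5.9,interpolation=cv2.INTER_CUBIC)
cv2.imwrite("pics/c1.png",a)
for q in [(312,297),(480,267),(492,327),(320,358)]:
    print(atz(f,(q[0]*.64-.18,q[1]*.64-.18),14).round(1))
E
```

```text
[566.  326.5  14. ]
[608.5  53.1  14. ]
[510.3  38.   14. ]
[467.9 314.6  14. ]
```

View pics/c1.png

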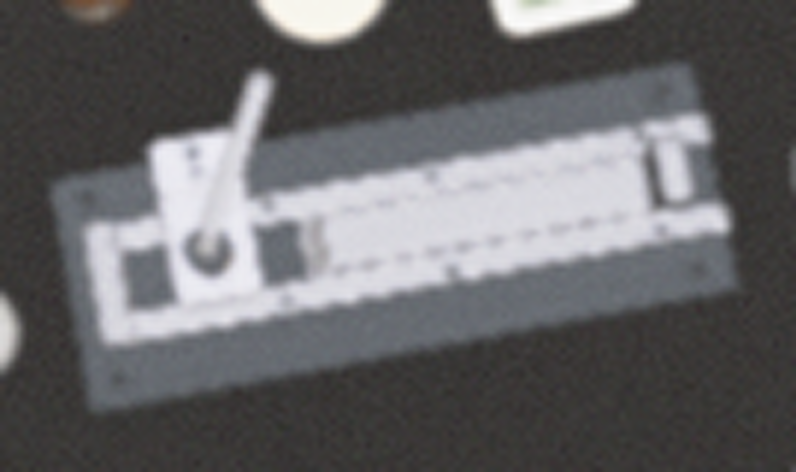

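The crop shows the fixture's bar in the bed: tab at (675,172), ramped nose at (315,245), screw head at (208,250) and key end at (262,75). It is clearly longer than the loose look-alikes, so this is the one.

```bash
cat >> h.py <<'E'
def fix(x,y,z): # fixture->world
    F=np.load("F.npy"); c,s=np.cos(F[2]),np.sin(F[2]); return np.array([F[0]+c*x-s*y,F[1]+s*x+c*y,z])
def tofix(w):
    F=np.load("F.npy"); c,s=np.cos(F[2]),np.sin(F[2]); d=np.array(w[:2])-F[:2]; return np.array([c*d[0]+s*d[1],-s*d[0]+c*d[1],w[2]])
E
python3 - <<'E'
from h import *
from scipy.optimize import least_squares
f=grab_frame("top"); g=grab_frame("side")
cp=lambda p:(190+(p[0]+.5)/5.9-.5,160+(p[1]+.5)/5.9-.5)
# corners fixture frame: (end stop, far)=(140,-50),(-140,-50),(-140,50),(140,50)
M=[((140,-50,14),(50,185)),((-140,-50,14),(690,62)),((-140,50,14),(738,290)),((140,50,14),(92,412)),
   ((92,-48,80),(150,143)),((92,18,80),(183,303)),((58,18,80),(262,287))]
def w(F,X): 
    c,s=np.cos(F[2]),np.sin(F[2]); return [F[0]+c*X[0]-s*X[1],F[1]+s*X[0]+c*X[1],X[2]]
res=lambda F:(proj(f,[w(F,m[0]) for m in M])-np.array([cp(m[1]) for m in M])).ravel()
r=least_squares(res,[538,183,1.72]); print(r.x,r.fun.reshape(-1,2).round(2).tolist()); np.save("F.npy",r.x)
print("axis",fix(75,0,80),"proj",proj(f,[fix(75,0,105)]),cp((208,250)))
tab=tofix(atz(f,cp((675,172)),74)); print("tab fix",tab)
nose=tofix(atz(f,cp((325,245)),30)); print("nose",nose)
for q in (0,.5,1,1.5,2,2.5):
  ke=fix(75+65*np.cos(q),-65*np.sin(q),126-1.5*q); print(q,((proj(f,[ke])[0]-[189.58,159.58])*5.9).round(),proj(g,[ke])[0]*800/512)
for z in (122,126): k=tofix(atz(f,cp((258,80)),z)); print(k, np.arctan2(-k[1],k[0]-75), np.hypot(k[1],k[0]-75))
for n,z in (("dish",13),("lab_timer",18),("drop_bottle",90),("beaker",30)):
    for d in find_in("top",n)[:1]: p=atz(f,d["at"],z); print(n,p.round(),tofix(p).round())
# side corner check
a=cv2.resize(g["img"][185:260,215:290,::-1],None,fx=8,fy=8,interpolation=cv2.INTER_CUBIC)
for X in [(140,-50,14),(-140,-50,14),(-140,50,14),(140,50,14),(92,18,80),(58,18,80),(75,0,110),tuple(tab)]:
    p=(proj(g,[fix(*X)])[0]-[215,185]+.5)*8-.5; cv2.circle(a,tuple(int(v) for v in p),4,(0,0,255),1)
cv2.imwrite("pics/s1.png",a)
E
```

```text
[538.77602156 183.42081169   1.7328845 ] [[0.18, -0.84], [0.36, -0.24], [0.34, -0.32], [-0.12, -0.05], [-0.15, 0.08], [-0.78, 0.62], [0.23, 0.61]]
axis [526.67256996 257.43774529  80.        ] proj [[224.98998027 201.70607984]] (224.83898305084745, 201.95762711864407)
tab fix [-112.54075325    1.46246039   74.        ]
nose [30.42707641  0.42967296 30.        ]
0 [ 34. 276.] [404.89091607 324.48772256]
0.5 [ 41. 191.] [381.60746727 325.20978445]
1 [ 88. 119.] [361.85825667 320.84212253]
1.5 [163.  79.] [350.9150448  312.92074671]
2 [249.  79.] [350.95899785 303.84136195]
2.5 [323. 119.] [361.09490089 295.95314622]
[ 44.51595853 -58.0796465  122.        ] 2.054138407389939 65.59361342645482
[ 44.4797373  -57.40812263 126.        ] 2.0594317848982295 65.01675921430093
dish [648. 212.  13.] [  11. -112.   13.]
lab_timer [662. 116.  18.] [ -87. -111.   18.]
drop_bottle [641. 306.  90.] [ 104. -121.   90.]
beaker [512. 367.  30.] [185.  -3.  30.]
```

View pics/s1.png

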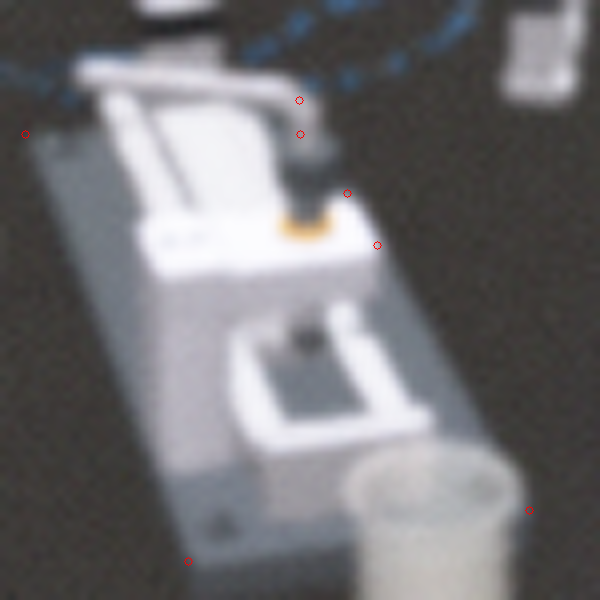

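```bash
cat > g.py <<'E'
from h import *
import sys
def go(*T):
    s=read_state(); R=s["tcp_rot"]; a=np.load("F.npy")[2]
    y=np.array([np.cos(a),np.sin(a),0]); z=np.array([0,0,-1.]); W=np.c_[np.cross(y,z),y,z]
    rv=cv2.Rodrigues(R.T@W)[0].ravel()/np.pi
    print("fix now",tofix(s["tcp_pos"]).round(1),"F",s["wrist_force"].round(2),"t",round(s["time_s"],2),"w",round(s["grip_width"],3))
    for t in T: print(t,(R.T@(fix(*t)-s["tcp_pos"])/150).round(4),rv.round(4))
if __name__=="__main__": go(*[tuple(map(float,a.split(","))) for a in sys.argv[1:]])
E
python3 g.py -112.5,0,150 -112.5,0,58; python3 -c "
from h import *;print(tofix([194.19,646.47,250]))"
```

```text
fix now [512.6 265.3 250.3] F [ 0.12 -0.49  0.64] t 1.35 w 1.001
(-112.5, 0.0, 150.0) [-3.4169 -2.9697  0.6687] [-0.      0.     -0.1445]
(-112.5, 0.0, 58.0) [-3.4169 -2.9697  1.282 ] [-0.      0.     -0.1445]
[512.58881676 265.34276319 250.        ]
```

Emit:
{"fn": "send_rows", "kwargs": {
  "targets": [
    [[-0.25,-0.22,0,0,0,-0.04],[-0.5,-0.44,0,0,0,-0.08],[-0.75,-0.66,0,0,0,-0.12],[-1,-0.87,0,0,0,-0.1445],[-1,-0.87,0,0,0,-0.1445]]
  ],
  "hand": 0.0
}}

```text
time_s: 1.98
tcp_pos: [301.7, 476.4, 250.8]
tcp_rot: [[-0.987, -0.16, 0.001], [-0.16, 0.987, 0.001], [-0.001, 0.0, -1.0]]
wrist_force: [-0.7, 1.2, -0.3]
grip_width: 0.505
grasp_force: 0.0
```

```bash
python3 g.py -112.5,0,150 -112.5,0,58
```

```text
fix now [327.4 186.7 250.8] F [-0.67  1.24 -0.26] t 1.98 w 0.505
(-112.5, 0.0, 150.0) [-1.2492 -2.9305  0.6723] [ 0.0001  0.0003 -0.0006]
(-112.5, 0.0, 58.0) [-1.2487 -2.9307  1.2856] [ 0.0001  0.0003 -0.0006]
```

Emit:
{"fn": "send_rows", "kwargs": {
  "targets": [
    [[-0.14,-0.33,0,0,0,0],[-0.28,-0.66,0,0,0,0],[-0.42,-1,0,0,0,0]]
  ]
}}

```text
time_s: 2.35
tcp_pos: [387.1, 339.8, 250.4]
tcp_rot: [[-0.987, -0.162, 0.0], [-0.162, 0.987, 0.0], [-0.0, 0.0, -1.0]]
wrist_force: [1.2, 0.9, -0.6]
grip_width: 0.5
grasp_force: 0.0
```

Emit:
{"fn": "send_rows", "kwargs": {
  "targets": [
    [[-0.14,-0.33,0,0,0,0],[-0.28,-0.66,0,0,0,0],[-0.42,-1,0,0,0,0]]
  ]
}}

```text
time_s: 2.72
tcp_pos: [473.8, 201.7, 250.5]
tcp_rot: [[-0.987, -0.161, 0.0], [-0.161, 0.987, 0.0], [-0.0, 0.0, -1.0]]
wrist_force: [0.9, 0.7, 0.4]
grip_width: 0.5
grasp_force: 0.0
```

Emit:
{"fn": "send_rows", "kwargs": {
  "targets": [
    [[-0.14,-0.33,0,0,0,0],[-0.28,-0.66,0.3,0,0,0],[-0.41,-0.93,0.6,0,0,0],[-0.41,-0.93,0.6,0,0,0]]
  ]
}}

```text
time_s: 3.22
tcp_pos: [556.2, 73.4, 156.7]
tcp_rot: [[-0.987, -0.159, -0.005], [-0.159, 0.987, -0.001], [0.005, 0.0, -1.0]]
wrist_force: [0.3, 0.0, -0.3]
grip_width: 0.498
grasp_force: 0.0
```

```bash
python3 g.py -112.5,1,58; python3 - <<'E'
from h import *
f=grab_frame("top"); cv2.imwrite("pics/t2.png",cv2.resize(f["img"][150:250,190:340,::-1],None,fx=5,fy=5,interpolation=cv2.INTER_CUBIC))
E
```

```text
fix now [-111.4    0.6  156.7] F [ 0.27  0.03 -0.34] t 3.23 w 0.498
(-112.5, 1.0, 58.0) [-3.000e-04 -7.300e-03  6.583e-01] [ 0.0001 -0.0015 -0.0008]
```

Emit:
{"fn": "send_rows", "kwargs": {
  "targets": [
    [[0,-0.005,0.25,0,0,0],[0,-0.005,0.45,0,0,0],[0,-0.005,0.64,0,0,0],[0,-0.005,0.64,0,0,0]]
  ]
}}

```text
time_s: 3.78
tcp_pos: [555.7, 75.3, 63.8]
tcp_rot: [[-0.987, -0.162, -0.002], [-0.162, 0.987, 0.0], [0.002, 0.0, -1.0]]
wrist_force: [-0.8, -0.1, 0.1]
grip_width: 0.498
grasp_force: 0.0
```

Emit:
{"fn": "send_rows", "kwargs": {
  "targets": [
    [[0,0,0,0,0,0],[0,0,0,0,0,0],[0,0,0,0,0,0],[0,0,0,0,0,0],[0,0,0,0,0,0]]
  ],
  "hand": -1
}}

```text
time_s: 4.4
tcp_pos: [557.5, 74.5, 66.6]
tcp_rot: [[-0.987, -0.161, 0.003], [-0.161, 0.987, 0.001], [-0.003, 0.0, -1.0]]
wrist_force: [0.2, 1.4, 6.9]
grip_width: 0.13
grasp_force: 59.7
```

```bash
python3 g.py -37,0,58; python3 - <<'E'
from h import *
f=grab_frame("top"); cv2.imwrite("pics/t3.png",cv2.resize(f["img"][150:250,190:340,::-1],None,fx=5,fy=5,interpolation=cv2.INTER_CUBIC))
for i in range(6): grab_frame("top"); print(read_state()["wrist_force"].round(2))
E
```

```text
fix now [-110.6   -0.8   66.6] F [0.22 1.4  6.94] t 4.4 w 0.13
(-37.0, 0.0, 58.0) [0.0058 0.4904 0.0573] [0.    0.001 0.   ]
[-1.06  1.08  8.05]
[-0.73  1.71  6.64]
[0.51 1.11 7.2 ]
[-0.63  0.05  7.25]
[-0.2   0.45  7.11]
[-0.88  0.51  6.69]
```

Emit:
{"fn": "send_rows", "kwargs": {
  "targets": [
    [[0,0,-0.02,0,0,0],[0,0,-0.02,0,0,0]]
  ]
}}

```text
time_s: 5.0
tcp_pos: [556.5, 74.1, 67.8]
tcp_rot: [[-0.987, -0.161, 0.0], [-0.161, 0.987, -0.0], [-0.0, -0.0, -1.0]]
wrist_force: [0.7, 0.1, -3.0]
grip_width: 0.128
grasp_force: 61.5
```

```bash
python3 - <<'E'
from h import *
a=[]
for i in range(6): grab_frame("top"); a.append(read_state()["wrist_force"])
print(np.mean(a,0), tofix(read_state()["tcp_pos"]))
E
```

```text
[-0.42002249 -0.08485799 -2.81795038] [-110.7104481     0.24918275   67.26458465]
```

Emit:
{"fn": "send_rows", "kwargs": {
  "targets": [
    [[0,0.04,0.005,0,0,0],[0,0.08,0.005,0,0,0],[0,0.12,0.005,0,0,0],[0,0.16,0.005,0,0,0]]
  ]
}}

```text
time_s: 5.8
tcp_pos: [552.5, 98.3, 66.6]
tcp_rot: [[-0.987, -0.162, 0.0], [-0.162, 0.987, -0.0], [-0.0, -0.0, -1.0]]
wrist_force: [-0.1, -0.8, -0.7]
grip_width: 0.126
grasp_force: 61.7
```

Emit:
{"fn": "send_rows", "kwargs": {
  "targets": [
    [[0,0.04,0,0,0,0],[0,0.08,0,0,0,0],[0,0.12,0,0,0,0]]
  ]
}}

```text
time_s: 6.18
tcp_pos: [549.6, 116.0, 66.6]
tcp_rot: [[-0.987, -0.161, 0.0], [-0.161, 0.987, -0.0], [-0.0, -0.0, -1.0]]
wrist_force: [0.6, -2.2, 1.3]
grip_width: 0.128
grasp_force: 62.0
```

Emit:
{"fn": "send_rows", "kwargs": {
  "targets": [
    [[0,0.04,0,0,0,0],[0,0.08,0,0,0,0],[0,0.12,0,0,0,0]]
  ]
}}

```text
time_s: 6.55
tcp_pos: [546.7, 133.7, 66.6]
tcp_rot: [[-0.987, -0.162, 0.0], [-0.162, 0.987, -0.0], [-0.0, -0.0, -1.0]]
wrist_force: [0.4, -2.6, 1.0]
grip_width: 0.126
grasp_force: 62.1
```

```bash
python3 g.py -37,0,67
```

```text
fix now [-50.3   0.2  66.6] F [ 0.44 -2.64  1.  ] t 6.55 w 0.126
(-37.0, 0.0, 67.0) [-0.0012  0.0889 -0.0025] [-0.  0.  0.]
```

Free drag is about 2.4 N, along the fixture. Next I'll creep to the end stop.

Emit:
{"fn": "send_rows", "kwargs": {
  "targets": [
    [[0,0.03,0,0,0,0],[0,0.06,0,0,0,0],[0,0.07,0,0,0,0]]
  ]
}}

```text
time_s: 6.92
tcp_pos: [545.1, 143.9, 66.6]
tcp_rot: [[-0.987, -0.162, 0.0], [-0.162, 0.987, -0.0], [-0.0, -0.0, -1.0]]
wrist_force: [1.4, -4.6, 1.2]
grip_width: 0.13
grasp_force: 62.2
```

Emit:
{"fn": "send_rows", "kwargs": {
  "targets": [
    [[0,0.01,0,0,0,0],[0,0.02,0,0,0,0]]
  ]
}}

```text
time_s: 7.18
tcp_pos: [544.6, 146.5, 66.6]
tcp_rot: [[-0.987, -0.161, 0.0], [-0.161, 0.987, -0.0], [-0.0, -0.0, -1.0]]
wrist_force: [2.9, -15.2, 3.9]
grip_width: 0.131
grasp_force: 62.5
```

Emit:
{"fn": "send_rows", "kwargs": {
  "targets": [
    [[0,0.01,0,0,0,0],[0,0.015,0,0,0,0]]
  ]
}}

```text
time_s: 7.42
tcp_pos: [544.8, 146.8, 67.0]
tcp_rot: [[-0.987, -0.161, 0.001], [-0.161, 0.987, -0.004], [-0.001, -0.005, -1.0]]
wrist_force: [4.3, -27.3, 7.8]
grip_width: 0.125
grasp_force: 63.1
```

```bash
python3 g.py -37,0,67
```

```text
fix now [-37.2  -0.1  67. ] F [  4.3  -27.34   7.78] t 7.42 w 0.125
(-37.0, 0.0, 67.0) [ 0.0004  0.001  -0.0001] [-0.0014  0.0002 -0.0001]
```

Emit:
{"fn": "send_rows", "kwargs": {
  "targets": [
    [[0,-0.027,0,0,0,0],[0,-0.027,0,0,0,0]]
  ]
}}

```text
time_s: 7.68
tcp_pos: [544.9, 144.8, 66.6]
tcp_rot: [[-0.987, -0.161, 0.0], [-0.161, 0.987, 0.0], [-0.0, 0.0, -1.0]]
wrist_force: [0.4, -3.3, 3.7]
grip_width: 0.126
grasp_force: 62.5
```

Emit:
{"fn": "send_rows", "kwargs": {
  "targets": [
    [[0,0,0,0,0,0],[0,0,0,0,0,0],[0,0,0,0,0,0]]
  ],
  "hand": -0.2
}}

```text
time_s: 8.05
tcp_pos: [544.7, 145.0, 66.4]
tcp_rot: [[-0.987, -0.162, -0.0], [-0.162, 0.987, 0.0], [0.0, 0.0, -1.0]]
wrist_force: [0.3, 0.6, 0.3]
grip_width: 0.396
grasp_force: 0.0
```

Emit:
{"fn": "send_rows", "kwargs": {
  "targets": [
    [[0,0,-0.3,0,0,0],[0,0,-0.6,0,0,0],[0,0,-0.85,0,0,0],[0,0,-0.85,0,0,0]]
  ]
}}

```text
time_s: 8.55
tcp_pos: [545.8, 145.2, 197.3]
tcp_rot: [[-0.987, -0.162, 0.005], [-0.162, 0.987, 0.001], [-0.005, 0.0, -1.0]]
wrist_force: [-0.7, -0.1, -0.7]
grip_width: 0.399
grasp_force: 0.0
```

```bash
cat > k.py <<'E'
from g import *
def peg(q,r=48,A=14.5,B=11):
    u=np.array([np.cos(q),-np.sin(q)]); t=np.array([-np.sin(q),-np.cos(q)])
    c=np.array([75,0])+r*u-(A*abs(t[0])+B*abs(t[1])+4)*t; return c
def rows(q0,q1,n,start,z=115):
    for q in np.linspace(q0,q1,n):
        c=peg(q); d=(np.array([c[1],c[0],-z])-np.array([start[1],start[0],-start[2]]))/150
        print(round(q,2),c.round(0),d.round(3).tolist())
E
python3 - <<'E'
from k import *
f=grab_frame("top"); print([ (proj(f,[fix(-37,0,74)])[0]).round(1), find_in("top","bar_tab")[:3]])
c=peg(1.75); print(c); go((c[0],c[1],190)); rows(2.05,4.8,12,(c[0],c[1],115))
E
```

```text
[array([272.6, 194. ]), [{'at': [235.6, 205.9], 'confidence': 0.76}, {'at': [153.6, 171.4], 'confidence': 0.76}, {'at': [329.3, 245.7], 'confidence': 0.45}]]
[ 86.34875185 -50.83697629]
fix now [-39.    0.3 193.7] F [-0.05 -0.28 -0.79] t 8.65 w 0.403
(np.float64(86.3487518514713), np.float64(-50.8369762931973), 190) [-0.3411  0.8354  0.0246] [ 0. -0.  0.]
2.05 [ 72. -53.] [-0.012, -0.093, 0.0]
2.3 [ 60. -51.] [0.002, -0.179, 0.0]
2.55 [ 47. -44.] [0.043, -0.262, 0.0]
2.8 [ 36. -34.] [0.111, -0.334, 0.0]
3.05 [ 29. -21.] [0.202, -0.384, 0.0]
3.3 [25. -9.] [0.276, -0.41, 0.0]
3.55 [23.  1.] [0.345, -0.422, 0.0]
3.8 [24. 12.] [0.421, -0.417, 0.0]
4.05 [28. 24.] [0.5, -0.389, 0.0]
4.3 [36. 35.] [0.574, -0.336, 0.0]
4.55 [47. 44.] [0.633, -0.26, 0.0]
4.8 [60. 50.] [0.669, -0.177, 0.0]
```

Emit:
{"fn": "send_rows", "kwargs": {
  "targets": [
    [[-0.12,0.28,0,0,0,0],[-0.24,0.56,0,0,0,0],[-0.34,0.835,0,0,0,0],[-0.34,0.835,0.2,0,0,0],[-0.34,0.835,0.35,0,0,0],[-0.34,0.835,0.5,0,0,0],[-0.34,0.835,0.51,0,0,0]]
  ],
  "hand": -1
}}

```text
time_s: 9.52
tcp_pos: [574.2, 275.9, 115.3]
tcp_rot: [[-0.987, -0.161, -0.003], [-0.161, 0.987, -0.001], [0.003, -0.001, -1.0]]
wrist_force: [0.5, 0.1, 0.6]
grip_width: -0.007
grasp_force: 0.0
```

```bash
python3 - <<'E'
from k import *
c=peg(1.75); go((c[0],c[1],115))
f=grab_frame("top"); cv2.imwrite("pics/t4.png",cv2.resize(f["img"][150:250,190:340,::-1],None,fx=5,fy=5,interpolation=cv2.INTER_CUBIC))
E
```

```text
fix now [ 85.6 -49.9 115.3] F [0.5  0.07 0.6 ] t 9.53 w -0.007
(np.float64(86.3487518514713), np.float64(-50.8369762931973), 115) [-0.0061  0.0051  0.0019] [-0.0002 -0.001  -0.0002]
```

No contact so far. I'll sweep to a nominal 4.8 rad.

Emit:
{"fn": "send_rows", "kwargs": {
  "targets": [
    [[-0.012,-0.093,0,0,0,0],[0,-0.18,0,0,0,0],[0.043,-0.26,0,0,0,0],[0.11,-0.335,0,0,0,0],[0.2,-0.385,0,0,0,0],[0.275,-0.41,0,0,0,0],[0.345,-0.42,0,0,0,0],[0.345,-0.42,0,0,0,0]]
  ]
}}

```text
time_s: 10.58
tcp_pos: [533.4, 206.1, 117.7]
tcp_rot: [[-0.987, -0.162, 0.0], [-0.162, 0.987, -0.0], [-0.0, -0.0, -1.0]]
wrist_force: [-0.9, 0.1, 0.0]
grip_width: 0.003
grasp_force: 0.0
```

```bash
python3 - <<'E'
from k import *
c=peg(3.55); go((c[0],c[1],115)); rows(3.8,4.8,5,(c[0],c[1],115))
f=grab_frame("side"); cv2.imwrite("pics/s4.png",cv2.resize(f["img"][165:265,200:300,::-1],None,fx=6,fy=6,interpolation=cv2.INTER_CUBIC))
for q in (3.3,3.5,3.7): print(((proj(f,[fix(75+65*np.cos(q),-65*np.sin(q),126-1.5*q)])[0]-[200,165])*6).round())
E
```

```text
fix now [ 23.3   1.7 117.7] F [-0.92  0.07  0.01] t 10.57 w 0.003
(np.float64(23.062824655492946), np.float64(0.8420617995129298), 115) [-0.0054 -0.0013  0.0183] [-0.0001  0.      0.0001]
3.8 [24. 12.] [0.076, 0.005, 0.0]
4.05 [28. 24.] [0.156, 0.033, 0.0]
4.3 [36. 35.] [0.23, 0.085, 0.0]
4.55 [47. 44.] [0.289, 0.162, 0.0]
4.8 [60. 50.] [0.324, 0.245, 0.0]
[300. 123.]
[332. 124.]
[363. 127.]
```

View pics/s4.png

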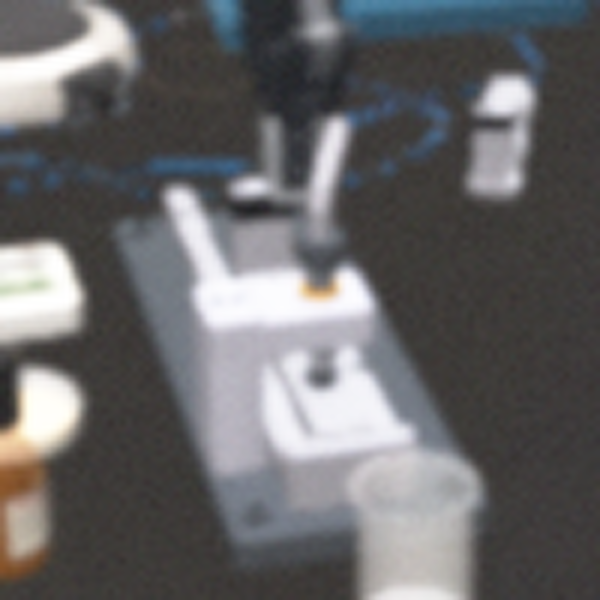

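The crop shows the key end at about (342,118), i.e. q ≈ 3.55 as modelled, and the bar nose under the foot at (320,370).

Emit:
{"fn": "send_rows", "kwargs": {
  "targets": [
    [[0.07,0.005,0.015,0,0,0],[0.15,0.033,0.015,0,0,0],[0.225,0.085,0.015,0,0,0],[0.285,0.162,0.015,0,0,0],[0.32,0.245,0.015,0,0,0],[0.32,0.245,0.015,0,0,0]]
  ]
}}

```text
time_s: 11.38
tcp_pos: [480.1, 235.7, 115.3]
tcp_rot: [[-0.987, -0.163, -0.0], [-0.163, 0.987, 0.0], [0.0, 0.0, -1.0]]
wrist_force: [0.5, 1.0, 0.7]
grip_width: -0.003
grasp_force: 0.0
```

```bash
python3 - <<'E'
from k import *
c=peg(4.8); go((c[0],c[1],115),(-37,0,190),(-37,0,66.6))
E
```

```text
fix now [ 61.1  49.5 115.3] F [0.54 1.   0.74] t 11.38 w -0.003
(np.float64(59.86750851851626), np.float64(49.51398311487704), 115) [ 0.0002 -0.008   0.0019] [ 0.0001 -0.0001  0.0005]
(-37, 0, 190) [-0.3286 -0.6542 -0.4984] [ 0.0001 -0.0001  0.0005]
(-37, 0, 66.6) [-0.329  -0.6543  0.3243] [ 0.0001 -0.0001  0.0005]
```

Emit:
{"fn": "send_rows", "kwargs": {
  "targets": [
    [[-0.11,-0.22,0,0,0,0],[-0.22,-0.44,0,0,0,0],[-0.33,-0.655,0,0,0,0],[-0.33,-0.655,0,0,0,0],[-0.33,-0.655,0.16,0,0,0],[-0.33,-0.655,0.31,0,0,0],[-0.33,-0.655,0.31,0,0,0]]
  ],
  "hand": -0.5
}}

```text
time_s: 12.25
tcp_pos: [544.3, 146.0, 67.2]
tcp_rot: [[-0.987, -0.162, -0.003], [-0.162, 0.987, -0.0], [0.003, 0.0, -1.0]]
wrist_force: [-0.0, -0.6, -0.3]
grip_width: 0.249
grasp_force: 0.0
```

Emit:
{"fn": "send_rows", "kwargs": {
  "targets": [
    [[0,0,0,0,0,0],[0,0,0,0,0,0],[0,0,0,0,0,0],[0,0,0,0,0,0]]
  ],
  "hand": -1
}}

```text
time_s: 12.75
tcp_pos: [545.7, 145.8, 69.2]
tcp_rot: [[-0.987, -0.161, 0.001], [-0.161, 0.987, 0.0], [-0.001, 0.0, -1.0]]
wrist_force: [0.3, 0.2, 1.0]
grip_width: 0.127
grasp_force: 60.5
```

```bash
cat > m.py <<'E'
from g import *
a=[]
for i in range(5): grab_frame("top"); a.append(read_state()["wrist_force"])
F=np.load("F.npy")[2]; m=np.mean(a,0); print("fx",m[0]*np.cos(F)+m[1]*np.sin(F),"fz",m[2])
go((-37,0,66.6))
E
python3 m.py
```

```text
fx 0.5952827627487484 fz 2.531587481825557
fix now [-38.2  -0.8  69.2] F [-0.28  0.29  2.86] t 13.0 w 0.128
(-37, 0, 66.6) [0.0051 0.0081 0.0176] [0.     0.0002 0.    ]
```

Emit:
{"fn": "send_rows", "kwargs": {
  "targets": [
    [[0,-0.02,-0.005,0,0,0],[0,-0.04,-0.005,0,0,0]]
  ]
}}

```text
time_s: 13.25
tcp_pos: [546.3, 139.6, 69.3]
tcp_rot: [[-0.987, -0.161, -0.0], [-0.161, 0.987, -0.0], [0.001, -0.0, -1.0]]
wrist_force: [0.2, 0.6, -2.3]
grip_width: 0.126
grasp_force: 60.2
```

Emit:
{"fn": "send_rows", "kwargs": {
  "targets": [
    [[0,-0.015,0,0,0,0]]
  ]
}}

```text
time_s: 13.38
tcp_pos: [546.7, 137.3, 69.3]
tcp_rot: [[-0.987, -0.161, -0.0], [-0.161, 0.987, -0.0], [0.0, -0.0, -1.0]]
wrist_force: [1.3, 0.6, -2.5]
grip_width: 0.129
grasp_force: 60.1
```

Emit:
{"fn": "send_rows", "kwargs": {
  "targets": [
    [[0,-0.015,0,0,0,0]]
  ]
}}

```text
time_s: 13.5
tcp_pos: [547.1, 135.1, 69.4]
tcp_rot: [[-0.987, -0.161, -0.0], [-0.161, 0.987, -0.0], [0.0, -0.0, -1.0]]
wrist_force: [-1.0, -0.3, -2.5]
grip_width: 0.125
grasp_force: 60.1
```

Emit:
{"fn": "send_rows", "kwargs": {
  "targets": [
    [[0,-0.015,0,0,0,0]]
  ]
}}

```text
time_s: 13.62
tcp_pos: [547.5, 133.0, 69.5]
tcp_rot: [[-0.987, -0.161, -0.0], [-0.161, 0.987, -0.0], [0.0, -0.0, -1.0]]
wrist_force: [-0.2, 0.2, -2.4]
grip_width: 0.124
grasp_force: 60.1
```

Emit:
{"fn": "send_rows", "kwargs": {
  "targets": [
    [[0,-0.015,0,0,0,0]]
  ]
}}

```text
time_s: 13.75
tcp_pos: [547.9, 130.8, 69.5]
tcp_rot: [[-0.987, -0.161, -0.0], [-0.161, 0.987, -0.0], [0.0, -0.0, -1.0]]
wrist_force: [-0.6, 0.1, -1.8]
grip_width: 0.128
grasp_force: 60.1
```

Emit:
{"fn": "send_rows", "kwargs": {
  "targets": [
    [[0,-0.015,0,0,0,0]]
  ]
}}

```text
time_s: 13.88
tcp_pos: [548.3, 128.6, 69.5]
tcp_rot: [[-0.987, -0.161, -0.0], [-0.161, 0.987, -0.0], [0.0, -0.0, -1.0]]
wrist_force: [-0.1, 0.5, -2.2]
grip_width: 0.126
grasp_force: 60.1
```

```bash
python3 m.py
```

```text
fx -0.3063945646275495 fz -2.74880759340751
fix now [-55.5  -0.5  69.6] F [-0.35  0.3  -3.04] t 14.12 w 0.125
(-37, 0, 66.6) [0.0036 0.1234 0.0198] [-0.  0.  0.]
```

Emit:
{"fn": "send_rows", "kwargs": {
  "targets": [
    [[0,0,0.005,0,0,0],[0,0,0.005,0,0,0],[0,0,0.005,0,0,0]]
  ],
  "hand": -0.5
}}

```text
time_s: 14.5
tcp_pos: [548.3, 128.8, 68.9]
tcp_rot: [[-0.987, -0.162, 0.0], [-0.162, 0.987, 0.0], [-0.0, 0.0, -1.0]]
wrist_force: [-0.0, 0.4, 0.4]
grip_width: 0.247
grasp_force: 0.0
```

Emit:
{"fn": "send_rows", "kwargs": {
  "targets": [
    [[0,0,-0.2,0,0,0],[0,0,-0.33,0,0,0],[0,0,-0.33,0,0,0]]
  ]
}}

```text
time_s: 14.88
tcp_pos: [549.0, 128.9, 120.0]
tcp_rot: [[-0.987, -0.161, 0.003], [-0.161, 0.987, 0.001], [-0.003, 0.0, -1.0]]
wrist_force: [0.0, -0.5, 0.3]
grip_width: 0.25
grasp_force: 0.0
```

```bash
python3 - <<'E'
from k import *
c=peg(4.5); print(c); go((c[0],c[1],115)); rows(4.85,6.1,6,(c[0],c[1],115))
E
```

```text
[44.84933509 42.60161987]
fix now [-55.5  -1.3 120. ] F [ 0.02 -0.51  0.26] t 14.88 w 0.25
(np.float64(44.84933508916862), np.float64(42.60161987256453), 115) [0.2927 0.669  0.0325] [0.     0.0009 0.    ]
4.85 [62. 50.] [0.051, 0.114, 0.0]
5.1 [73. 53.] [0.067, 0.189, 0.0]
5.35 [86. 52.] [0.061, 0.273, 0.0]
5.6 [99. 47.] [0.03, 0.358, 0.0]
5.85 [110.  38.] [-0.028, 0.435, 0.0]
6.1 [119.  26.] [-0.111, 0.494, 0.0]
```

Emit:
{"fn": "send_rows", "kwargs": {
  "targets": [
    [[0.1,0.2,0.03,0,0,0],[0.2,0.43,0.03,0,0,0],[0.29,0.665,0.03,0,0,0],[0.29,0.665,0.03,0,0,0]]
  ],
  "hand": -1
}}

```text
time_s: 15.38
tcp_pos: [487.9, 221.6, 112.9]
tcp_rot: [[-0.986, -0.164, -0.001], [-0.164, 0.986, -0.0], [0.001, 0.0, -1.0]]
wrist_force: [0.7, -0.7, 0.5]
grip_width: -0.001
grasp_force: 0.0
```

Emit:
{"fn": "send_rows", "kwargs": {
  "targets": [
    [[0.05,0.11,0,0,0,0],[0.067,0.19,0,0,0,0],[0.06,0.275,0,0,0,0],[0.03,0.36,0,0,0,0],[-0.028,0.435,0,0,0,0],[-0.11,0.495,0,0,0,0],[-0.11,0.495,0,0,0,0]]
  ]
}}

```text
time_s: 16.25
tcp_pos: [494.3, 296.9, 113.5]
tcp_rot: [[-0.987, -0.162, -0.0], [-0.162, 0.987, 0.0], [0.0, 0.0, -1.0]]
wrist_force: [0.2, -0.6, 0.7]
grip_width: -0.001
grasp_force: 0.0
```

```bash
python3 - <<'E'
from k import *
c=peg(6.1); go((c[0],c[1],115),(-57,0.5,115),(-57,0.5,67))
E
```

```text
fix now [119.1  25.6 113.5] F [ 0.16 -0.64  0.74] t 16.25 w -0.001
(np.float64(119.01681789539424), np.float64(25.90902129745845), 115) [ 0.0018 -0.0008 -0.0097] [ 0.0001 -0.0001  0.0001]
(-57, 0.5, 115) [-0.167  -1.1743 -0.01  ] [ 0.0001 -0.0001  0.0001]
(-57, 0.5, 67) [-0.1671 -1.1744  0.31  ] [ 0.0001 -0.0001  0.0001]
```

Emit:
{"fn": "send_rows", "kwargs": {
  "targets": [
    [[0.17,-0.1,0,0,0,0],[0.17,-0.4,0,0,0,0],[0.1,-0.7,0,0,0,0],[-0.05,-0.98,0,0,0,0],[-0.05,-0.98,0,0,0,0]]
  ],
  "hand": -0.5
}}

```text
time_s: 16.88
tcp_pos: [525.9, 150.0, 114.0]
tcp_rot: [[-0.987, -0.158, 0.001], [-0.158, 0.987, 0.0], [-0.001, -0.0, -1.0]]
wrist_force: [0.2, -0.7, -0.1]
grip_width: 0.252
grasp_force: 0.0
```

Emit:
{"fn": "send_rows", "kwargs": {
  "targets": [
    [[-0.117,-0.195,0,0,0,0],[-0.117,-0.195,0.15,0,0,0],[-0.117,-0.195,0.29,0,0,0],[-0.117,-0.195,0.29,0,0,0]]
  ]
}}

```text
time_s: 17.38
tcp_pos: [545.5, 126.5, 68.4]
tcp_rot: [[-0.987, -0.162, -0.003], [-0.162, 0.987, -0.0], [0.003, 0.0, -1.0]]
wrist_force: [0.4, 0.2, -0.1]
grip_width: 0.251
grasp_force: 0.0
```

Emit:
{"fn": "send_rows", "kwargs": {
  "targets": [
    [[0,0,0,0,0,0],[0,0,0,0,0,0],[0,0,0,0,0,0],[0,0,0,0,0,0]]
  ],
  "hand": -1
}}

```text
time_s: 17.88
tcp_pos: [546.7, 126.4, 70.5]
tcp_rot: [[-0.987, -0.162, 0.0], [-0.162, 0.987, 0.0], [-0.0, 0.0, -1.0]]
wrist_force: [-0.7, 2.3, -3.3]
grip_width: 0.123
grasp_force: 60.6
```

```bash
python3 m.py
```

```text
fx 2.9728553229909305 fz -2.3737755573427934
fix now [-57.7   1.4  70.4] F [-1.46  3.31 -2.22] t 18.12 w 0.125
(-37, 0, 66.6) [-0.0093  0.1378  0.0252] [0. 0. 0.]
```

Emit:
{"fn": "send_rows", "kwargs": {
  "targets": [
    [[0,0.015,0.005,0,0,0],[0,0.03,0.005,0,0,0]]
  ]
}}

```text
time_s: 18.38
tcp_pos: [546.6, 129.9, 70.3]
tcp_rot: [[-0.987, -0.161, 0.002], [-0.161, 0.987, -0.002], [-0.001, -0.002, -1.0]]
wrist_force: [1.1, -7.3, 3.0]
grip_width: 0.128
grasp_force: 61.4
```

Emit:
{"fn": "send_rows", "kwargs": {
  "targets": [
    [[0,0.015,0,0,0,0]]
  ]
}}

```text
time_s: 18.5
tcp_pos: [546.3, 132.1, 70.3]
tcp_rot: [[-0.987, -0.161, 0.002], [-0.161, 0.987, -0.001], [-0.001, -0.002, -1.0]]
wrist_force: [1.1, -7.1, 2.9]
grip_width: 0.125
grasp_force: 61.4
```

Emit:
{"fn": "send_rows", "kwargs": {
  "targets": [
    [[0,0.015,0,0,0,0]]
  ]
}}

```text
time_s: 18.62
tcp_pos: [545.9, 134.3, 70.3]
tcp_rot: [[-0.987, -0.161, 0.002], [-0.161, 0.987, -0.002], [-0.001, -0.002, -1.0]]
wrist_force: [0.4, -6.5, 3.4]
grip_width: 0.132
grasp_force: 61.4
```

Emit:
{"fn": "send_rows", "kwargs": {
  "targets": [
    [[0,0.015,0,0,0,0]]
  ]
}}

```text
time_s: 18.75
tcp_pos: [545.6, 136.6, 70.4]
tcp_rot: [[-0.987, -0.161, 0.002], [-0.161, 0.987, -0.001], [-0.002, -0.002, -1.0]]
wrist_force: [0.6, -6.3, 3.5]
grip_width: 0.125
grasp_force: 61.4
```

Emit:
{"fn": "send_rows", "kwargs": {
  "targets": [
    [[0,0.015,0,0,0,0]]
  ]
}}

```text
time_s: 18.88
tcp_pos: [545.2, 138.8, 70.3]
tcp_rot: [[-0.987, -0.161, 0.002], [-0.161, 0.987, -0.001], [-0.002, -0.002, -1.0]]
wrist_force: [0.4, -6.2, 3.6]
grip_width: 0.124
grasp_force: 61.4
```

```bash
python3 m.py
```

```text
fx -4.747415733218384 fz 3.790619303602443
fix now [-44.8   0.8  70.3] F [ 1.5  -4.13  4.51] t 19.12 w 0.123
(-37, 0, 66.6) [-0.0055  0.052   0.0248] [-0.0003  0.0005 -0.0001]
```

Emit:
{"fn": "send_rows", "kwargs": {
  "targets": [
    [[0,-0.015,-0.003,0,0,0],[0,-0.03,-0.003,0,0,0]]
  ]
}}

```text
time_s: 19.38
tcp_pos: [545.4, 135.5, 70.3]
tcp_rot: [[-0.987, -0.162, 0.0], [-0.162, 0.987, 0.001], [-0.001, 0.001, -1.0]]
wrist_force: [-0.8, 6.5, 2.9]
grip_width: 0.126
grasp_force: 61.3
```

Emit:
{"fn": "send_rows", "kwargs": {
  "targets": [
    [[0,-0.015,0,0,0,0]]
  ]
}}

```text
time_s: 19.5
tcp_pos: [545.7, 133.3, 70.3]
tcp_rot: [[-0.987, -0.162, 0.0], [-0.162, 0.987, 0.001], [-0.001, 0.001, -1.0]]
wrist_force: [-0.6, 6.6, 2.5]
grip_width: 0.129
grasp_force: 61.3
```

Emit:
{"fn": "send_rows", "kwargs": {
  "targets": [
    [[0,-0.015,0,0,0,0]]
  ]
}}

```text
time_s: 19.62
tcp_pos: [546.1, 131.1, 70.3]
tcp_rot: [[-0.987, -0.162, 0.0], [-0.162, 0.987, 0.001], [-0.001, 0.001, -1.0]]
wrist_force: [-0.4, 6.7, 3.2]
grip_width: 0.125
grasp_force: 61.3
```

Emit:
{"fn": "send_rows", "kwargs": {
  "targets": [
    [[0,-0.015,0,0,0,0]]
  ]
}}

```text
time_s: 19.75
tcp_pos: [546.4, 128.9, 70.3]
tcp_rot: [[-0.987, -0.162, 0.0], [-0.162, 0.987, 0.001], [-0.001, 0.001, -1.0]]
wrist_force: [-1.3, 6.6, 2.9]
grip_width: 0.127
grasp_force: 61.3
```

Emit:
{"fn": "send_rows", "kwargs": {
  "targets": [
    [[0,-0.015,0,0,0,0]]
  ]
}}

```text
time_s: 19.88
tcp_pos: [546.8, 126.7, 70.3]
tcp_rot: [[-0.987, -0.162, 0.0], [-0.162, 0.987, 0.001], [-0.0, 0.001, -1.0]]
wrist_force: [-1.3, 5.6, 3.2]
grip_width: 0.125
grasp_force: 61.3
```

```bash
python3 m.py
```

```text
fx 4.310555366638767 fz 3.384966065352695
fix now [-57.5   1.2  70.3] F [-0.68  4.97  3.89] t 20.12 w 0.128
(-37, 0, 66.6) [-0.0082  0.1368  0.0247] [0.0001 0.0002 0.    ]
```

Emit:
{"fn": "send_rows", "kwargs": {
  "targets": [
    [[0,0.015,-0.005,0,0,0],[0,0.03,-0.005,0,0,0]]
  ]
}}

```text
time_s: 20.38
tcp_pos: [545.9, 130.2, 70.5]
tcp_rot: [[-0.987, -0.161, -0.0], [-0.161, 0.987, -0.001], [0.0, -0.001, -1.0]]
wrist_force: [1.1, -4.5, 1.0]
grip_width: 0.129
grasp_force: 60.9
```

Emit:
{"fn": "send_rows", "kwargs": {
  "targets": [
    [[0,0.015,0,0,0,0]]
  ]
}}

```text
time_s: 20.5
tcp_pos: [545.5, 132.7, 70.5]
tcp_rot: [[-0.987, -0.161, -0.0], [-0.161, 0.987, -0.001], [0.0, -0.001, -1.0]]
wrist_force: [0.6, -3.9, -1.1]
grip_width: 0.125
grasp_force: 60.8
```

Emit:
{"fn": "send_rows", "kwargs": {
  "targets": [
    [[0,0.015,0,0,0,0]]
  ]
}}

```text
time_s: 20.62
tcp_pos: [545.1, 135.1, 70.5]
tcp_rot: [[-0.987, -0.161, -0.0], [-0.161, 0.987, -0.0], [0.0, -0.0, -1.0]]
wrist_force: [1.7, -3.2, -1.5]
grip_width: 0.131
grasp_force: 60.7
```

Emit:
{"fn": "send_rows", "kwargs": {
  "targets": [
    [[0,0.015,-0.005,0,0,0]]
  ]
}}

```text
time_s: 20.75
tcp_pos: [544.7, 137.4, 71.2]
tcp_rot: [[-0.987, -0.162, -0.001], [-0.162, 0.987, -0.0], [0.001, -0.0, -1.0]]
wrist_force: [-0.5, -3.2, -3.2]
grip_width: 0.127
grasp_force: 60.4
```

Emit:
{"fn": "send_rows", "kwargs": {
  "targets": [
    [[0,0.015,0,0,0,0]]
  ]
}}

```text
time_s: 20.88
tcp_pos: [544.3, 139.7, 71.3]
tcp_rot: [[-0.987, -0.162, -0.0], [-0.162, 0.987, -0.0], [0.0, -0.0, -1.0]]
wrist_force: [-0.5, -3.6, -2.5]
grip_width: 0.121
grasp_force: 60.6
```

Emit:
{"fn": "send_rows", "kwargs": {
  "targets": [
    [[0,0.015,0,0,0,0]]
  ]
}}

```text
time_s: 21.0
tcp_pos: [544.0, 141.9, 71.4]
tcp_rot: [[-0.987, -0.162, -0.0], [-0.162, 0.987, -0.0], [0.0, -0.0, -1.0]]
wrist_force: [1.0, -2.9, -3.8]
grip_width: 0.129
grasp_force: 60.4
```

```bash
python3 m.py
```

```text
fx 0.8510025181856258 fz -4.489944392766728
fix now [-41.7   1.5  71.4] F [-0.16  1.38 -5.04] t 21.25 w 0.123
(-37, 0, 66.6) [-0.0102  0.0313  0.0317] [ 0.0002 -0.0001  0.0001]
```

Emit:
{"fn": "send_rows", "kwargs": {
  "targets": [
    [[0,0,0.007,0,0,0],[0,0,0.007,0,0,0]]
  ]
}}

```text
time_s: 21.5
tcp_pos: [544.2, 141.8, 70.5]
tcp_rot: [[-0.987, -0.161, -0.0], [-0.161, 0.987, 0.0], [-0.0, 0.0, -1.0]]
wrist_force: [-0.2, 0.8, -2.8]
grip_width: 0.126
grasp_force: 60.5
```

Emit:
{"fn": "send_rows", "kwargs": {
  "targets": [
    [[0,0,0,0,0,0],[0,0,0,0,0,0],[0,0,-0.2,0,0,0],[0,0,-0.3,0,0,0],[0,0,-0.3,0,0,0]]
  ],
  "hand": -0.5
}}

```text
time_s: 22.12
tcp_pos: [544.7, 141.9, 116.5]
tcp_rot: [[-0.987, -0.161, 0.002], [-0.161, 0.987, 0.0], [-0.002, 0.0, -1.0]]
wrist_force: [-0.8, -0.7, 0.1]
grip_width: 0.251
grasp_force: 0.0
```

```bash
python3 - <<'E'
from k import *
c=peg(5.75); print(c); go((50,58,113),(c[0],c[1]+4,113)); rows(6.1,6.55,3,(c[0],c[1]+4,113),z=113)
E
```

```text
[105.74309225  42.34736983]
fix now [-42.    0.8 116.5] F [-0.82 -0.74  0.09] t 22.12 w 0.251
(50, 58, 113) [0.381  0.6132 0.0227] [0.     0.0007 0.    ]
(np.float64(105.7430922539289), np.float64(46.347369828243124), 113) [0.3033 0.9848 0.0229] [0.     0.0007 0.    ]
6.1 [119.  26.] [-0.136, 0.088, 0.0]
6.32 [124.  14.] [-0.218, 0.119, 0.0]
6.55 [126.   5.] [-0.275, 0.136, 0.0]
```

Emit:
{"fn": "send_rows", "kwargs": {
  "targets": [
    [[0.19,0.25,0.02,0,0,0],[0.37,0.5,0.02,0,0,0],[0.38,0.75,0.02,0,0,0],[0.305,0.985,0.02,0,0,0],[0.305,0.985,0.02,0,0,0]]
  ],
  "hand": -1
}}

```text
time_s: 22.75
tcp_pos: [474.7, 281.8, 111.2]
tcp_rot: [[-0.987, -0.164, -0.001], [-0.164, 0.987, -0.0], [0.001, -0.0, -1.0]]
wrist_force: [-0.1, 0.1, 0.0]
grip_width: -0.0
grasp_force: 0.0
```

Emit:
{"fn": "send_rows", "kwargs": {
  "targets": [
    [[-0.07,0.05,0,0,0,0],[-0.135,0.09,0,0,0,0],[-0.22,0.12,0,0,0,0],[-0.275,0.136,0,0,0,0],[-0.275,0.136,0,0,0,0]]
  ]
}}

```text
time_s: 23.38
tcp_pos: [513.1, 307.0, 112.2]
tcp_rot: [[-0.987, -0.161, -0.0], [-0.161, 0.987, -0.0], [0.0, -0.0, -1.0]]
wrist_force: [0.3, 0.5, 0.4]
grip_width: -0.002
grasp_force: 0.0
```

```bash
python3 - <<'E'
from k import *
c=peg(6.55); go((c[0],c[1],113),(-42,0.5,113),(-42,0.5,67))
f=grab_frame("side"); cv2.imwrite("pics/s5.png",cv2.resize(f["img"][165:265,200:300,::-1],None,fx=6,fy=6,interpolation=cv2.INTER_CUBIC))
for q in (6.3,6.55,6.8): print(((proj(f,[fix(75+65*np.cos(q),-65*np.sin(q),126-1.5*q)])[0]-[200,165])*6).round())
E
```

```text
fix now [126.1   5.4 112.2] F [0.32 0.45 0.44] t 23.38 w -0.002
(np.float64(126.16182091960592), np.float64(5.125885762133908), 113) [-0.0016  0.0005 -0.0051] [-0.     -0.     -0.0001]
(-42, 0.5, 113) [-0.0327 -1.1206 -0.0051] [-0.     -0.     -0.0001]
(-42, 0.5, 67) [-0.0328 -1.1206  0.3016] [-0.     -0.     -0.0001]
[352. 280.]
[307. 283.]
[263. 282.]
```

View pics/s5.png

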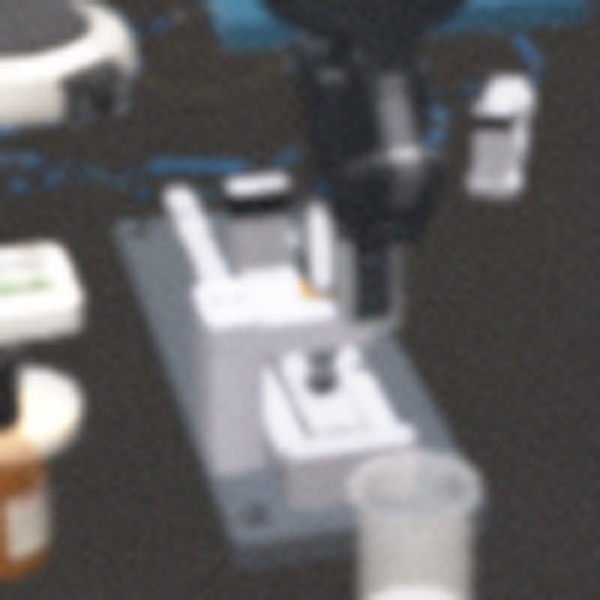

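The key end shows at about (316,280), so q ≈ 6.5. I'll go back to the tab for the drag check.

Emit:
{"fn": "send_rows", "kwargs": {
  "targets": [
    [[0.2,-0.05,0,0,0,0],[0.35,-0.2,0,0,0,0],[0.35,-0.5,0,0,0,0],[0.15,-0.8,0,0,0,0],[0,-1,0,0,0,0],[0,-1,0,0,0,0]]
  ],
  "hand": -0.5
}}

```text
time_s: 24.18
tcp_pos: [537.9, 157.2, 112.6]
tcp_rot: [[-0.987, -0.159, 0.001], [-0.159, 0.987, -0.0], [-0.001, -0.0, -1.0]]
wrist_force: [0.3, 1.5, 0.2]
grip_width: 0.249
grasp_force: 0.0
```

Emit:
{"fn": "send_rows", "kwargs": {
  "targets": [
    [[-0.033,-0.12,0,0,0,0],[-0.033,-0.12,0.15,0,0,0],[-0.033,-0.12,0.285,0,0,0],[-0.033,-0.12,0.285,0,0,0]]
  ]
}}

```text
time_s: 24.68
tcp_pos: [543.5, 141.9, 67.9]
tcp_rot: [[-0.987, -0.162, -0.003], [-0.162, 0.987, -0.001], [0.003, -0.0, -1.0]]
wrist_force: [-0.4, 0.4, -0.3]
grip_width: 0.249
grasp_force: 0.0
```

Emit:
{"fn": "send_rows", "kwargs": {
  "targets": [
    [[0,0,0,0,0,0],[0,0,0,0,0,0],[0,0,0,0,0,0],[0,0,0,0,0,0]]
  ],
  "hand": -1
}}

```text
time_s: 25.18
tcp_pos: [544.6, 142.1, 69.9]
tcp_rot: [[-0.987, -0.162, 0.0], [-0.162, 0.987, 0.0], [-0.0, 0.0, -1.0]]
wrist_force: [-0.8, 2.3, -2.9]
grip_width: 0.125
grasp_force: 60.3
```

```bash
python3 m.py
```

```text
fx 3.2353958174216118 fz -2.3803571155160523
fix now [-41.7   0.9  69.8] F [-1.5   3.3  -1.78] t 25.43 w 0.124
(-37, 0, 66.6) [-0.0062  0.0315  0.0213] [0.0001 0.     0.    ]
```

Lower slightly, then draw back about 20 mm.

Emit:
{"fn": "send_rows", "kwargs": {
  "targets": [
    [[0,-0.02,0.003,0,0,0],[0,-0.04,0.003,0,0,0]]
  ]
}}

```text
time_s: 25.68
tcp_pos: [545.9, 136.4, 69.8]
tcp_rot: [[-0.987, -0.161, 0.001], [-0.161, 0.987, 0.001], [-0.001, 0.001, -1.0]]
wrist_force: [-0.6, 6.0, 0.1]
grip_width: 0.129
grasp_force: 60.8
```

Emit:
{"fn": "send_rows", "kwargs": {
  "targets": [
    [[0,-0.015,0,0,0,0]]
  ]
}}

```text
time_s: 25.8
tcp_pos: [546.2, 134.1, 69.8]
tcp_rot: [[-0.987, -0.161, 0.001], [-0.161, 0.987, 0.001], [-0.001, 0.001, -1.0]]
wrist_force: [-0.7, 6.6, 1.0]
grip_width: 0.128
grasp_force: 60.8
```

Emit:
{"fn": "send_rows", "kwargs": {
  "targets": [
    [[0,-0.015,0,0,0,0]]
  ]
}}

```text
time_s: 25.92
tcp_pos: [546.6, 131.9, 69.8]
tcp_rot: [[-0.987, -0.161, 0.001], [-0.161, 0.987, 0.001], [-0.001, 0.001, -1.0]]
wrist_force: [-0.8, 6.9, 1.4]
grip_width: 0.127
grasp_force: 60.8
```

Emit:
{"fn": "send_rows", "kwargs": {
  "targets": [
    [[0,-0.015,0,0,0,0]]
  ]
}}

```text
time_s: 26.05
tcp_pos: [547.0, 129.7, 69.8]
tcp_rot: [[-0.987, -0.161, 0.001], [-0.161, 0.987, 0.001], [-0.001, 0.001, -1.0]]
wrist_force: [-0.5, 6.1, 0.4]
grip_width: 0.127
grasp_force: 60.8
```

Emit:
{"fn": "send_rows", "kwargs": {
  "targets": [
    [[0,-0.015,0,0,0,0]]
  ]
}}

```text
time_s: 26.18
tcp_pos: [547.3, 127.5, 69.8]
tcp_rot: [[-0.987, -0.161, 0.001], [-0.161, 0.987, 0.001], [-0.001, 0.001, -1.0]]
wrist_force: [-1.4, 6.8, 1.7]
grip_width: 0.124
grasp_force: 60.8
```

```bash
python3 m.py
```

```text
fx 3.406737336833064 fz 2.165208024089879
fix now [-56.8   0.6  69.8] F [-0.4   2.85  2.93] t 26.43 w 0.127
(-37, 0, 66.6) [-0.004   0.1322  0.0211] [ 0.      0.0003 -0.    ]
```

Drag is 6.6 N at fz ≈ 1, which puts the foot press at about 3 N. Pushing the bar home.

Emit:
{"fn": "send_rows", "kwargs": {
  "targets": [
    [[0,0.025,0,0,0,0],[0,0.05,0,0,0,0],[0,0.075,0,0,0,0],[0,0.1,0,0,0,0],[0,0.12,0,0,0,0]]
  ]
}}

```text
time_s: 27.05
tcp_pos: [544.6, 144.0, 69.8]
tcp_rot: [[-0.987, -0.161, 0.001], [-0.161, 0.987, -0.002], [-0.001, -0.002, -1.0]]
wrist_force: [0.8, -8.8, 5.4]
grip_width: 0.124
grasp_force: 61.4
```

Emit:
{"fn": "send_rows", "kwargs": {
  "targets": [
    [[0,0.01,0,0,0,0],[0,0.02,0,0,0,0]]
  ]
}}

```text
time_s: 27.3
tcp_pos: [544.2, 146.5, 69.8]
tcp_rot: [[-0.987, -0.161, 0.001], [-0.161, 0.987, -0.003], [-0.001, -0.003, -1.0]]
wrist_force: [2.0, -19.7, 6.7]
grip_width: 0.125
grasp_force: 61.6
```

Emit:
{"fn": "send_rows", "kwargs": {
  "targets": [
    [[0,0.006,0,0,0,0],[0,0.012,0,0,0,0]]
  ]
}}

```text
time_s: 27.55
tcp_pos: [544.3, 146.7, 70.0]
tcp_rot: [[-0.987, -0.161, 0.002], [-0.161, 0.987, -0.006], [-0.001, -0.006, -1.0]]
wrist_force: [4.3, -31.8, 9.4]
grip_width: 0.126
grasp_force: 62.3
```

```bash
python3 m.py
```

```text
fx -27.960743178385073 fz 7.853497229158944
fix now [-37.1   0.5  70. ] F [  3.2  -27.85   7.93] t 27.8 w 0.128
(-37, 0, 66.6) [-0.0031  0.0011  0.0226] [-0.002   0.0003 -0.0002]
```

Emit:
{"fn": "send_rows", "kwargs": {
  "targets": [
    [[0,-0.015,-0.005,0,0,0],[0,-0.015,-0.005,0,0,0]]
  ]
}}

```text
time_s: 28.05
tcp_pos: [544.0, 146.4, 70.0]
tcp_rot: [[-0.987, -0.161, 0.001], [-0.161, 0.987, -0.002], [-0.0, -0.002, -1.0]]
wrist_force: [2.6, -9.6, 0.7]
grip_width: 0.124
grasp_force: 61.1
```

Emit:
{"fn": "send_rows", "kwargs": {
  "targets": [
    [[0,0,0,0,0,0],[0,0,0,0,0,0],[0,0,0,0,0,0],[0,0,-0.3,0,0,0],[0,0,-0.6,0,0,0],[0,0,-0.8,0,0,0],[0,-0.3,-0.8,0,0,0],[0,-0.6,-0.8,0,0,0],[0,-0.6,-0.8,0,0,0]]
  ],
  "hand": -0.4
}}

```text
time_s: 29.18
tcp_pos: [558.4, 56.6, 190.0]
tcp_rot: [[-0.987, -0.159, 0.0], [-0.159, 0.987, -0.0], [-0.0, -0.0, -1.0]]
wrist_force: [-0.1, -0.5, -0.2]
grip_width: 0.3
grasp_force: 0.0
```

```bash
python3 - <<'E'
from k import *
go()
f=grab_frame("top"); a=cv2.resize(f["img"][150:250,180:330,::-1],None,fx=5,fy=5,interpolation=cv2.INTER_CUBIC)
for X in [(-31,-13,74),(-31,13,74),(-43,-13,74),(-43,13,74)]+[(75+65*np.cos(q),-65*np.sin(q),116) for q in (6.3,6.55,6.8)]:
    p=(proj(f,[fix(*X)])[0]-[180,150]+.5)*5-.5; cv2.circle(a,tuple(int(v) for v in p),3,(0,0,255),1)
cv2.imwrite("pics/t6.png",a)
E
```

```text
fix now [-128.4    1.1  190. ] F [-0.14 -0.51 -0.19] t 29.18 w 0.3
```

View pics/t6.png

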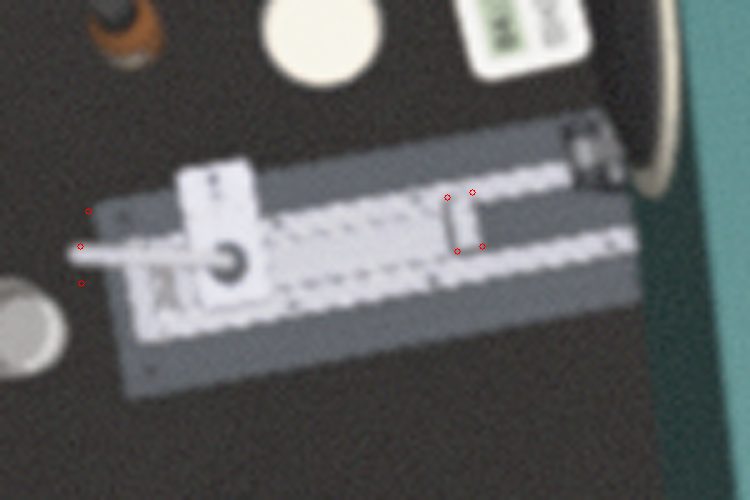

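The top crop shows the tab at (463,222), matching the home outline. The key end is at (75,253), q ≈ 6.5, the robot is clear and the bystanders are in place.

```bash
python3 -c "
from rig import *
print(close_job())"
```

```text
the job is handed in; nothing more can be done
None
```

The job is handed in with the bar home against the end stop and the screw at about 6.5 rad; from the drag felt over the 2 cm draw-back, I estimate the foot presses with about 3 N, but no verdict came back.

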